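# Collect the turned clock cases from the lathe's catch tray

## Task

Collect the two finished clock cases, the hollow steel drums, from the lathe's catch tray and set them in the grey tote, one in each of its two compartments, standing upright with their mouths up. Put them down rather than dropping them, and leave the smaller solid bar end where it stands in the tray.

Things in the scene. Friction and masses are not known exactly. Their poses are not given: they have to be found in the camera images.
- case_a_mid (a point): first finished clock case: steel drum 54 mm across, 38 mm high, straight-sided, hollow and open on top (wall 4, floor 6 mm), about 0.2 kg. Stands mouth up in the catch tray (floor 4 mm thick, 360 x 220 mm, walls 22 mm high, long side roughly along x) in a row of three pieces some 95 mm apart. This point: the drum's centre, 19 mm above its underside; z axis up out of the mouth
- case_b_mid (a point): second finished clock case: steel drum 54 mm across, 38 mm high, straight-sided, hollow and open on top (wall 4, floor 6 mm), about 0.2 kg, like the first and in the same row in the tray. This point: the drum's centre, 19 mm above its underside; z axis up out of the mouth
- bar_end_mid (a point): leftover bar end, to be left alone: a solid steel disc, 40 mm across and 24 mm high, standing in the same tray as the cases, in any of the three places. This point is its centre, 12 mm above its underside
- tote: open grey plastic tote, loose, 0.8 kg, 280 mm long (x axis), 210 wide (y axis), 55 high, walls and floor 5 mm, rim 8 mm wide outside. A cross wall 5 mm thick, its top 40 mm above the underside, makes two compartments of 132 x 200 mm inside, centred 69 mm from the origin along its +x and -x. Origin: centre of its underside, z up
Things that resemble listed ones, but are neither listed nor needed, are in the scene too. What is shaped like the part that bears case_b_mid but orange is not meant.

How it is judged:
By the outcome, as a careful person would: the job done as asked, in the order asked, and still so for the second after the job is handed in, with the robot touching nothing.
It also fails if it takes over 67 s, if anything falls off the work surface, if the arm or the gripper's body presses on something with over 40 N, if the wrist force passes 120 N, or if a joint passes its speed limit or range.

## Robot

A 6-joint arm with a two-finger parallel gripper is mounted at the origin on the work surface. World frame = base frame: x ahead of the robot, y to its left, z up, the work surface at z = 0. Lengths are in m, angles in rad, forces in N, time in s.
With the tool pointing down it reaches from about 0.375 to 0.9 m from the base axis. Payload 3.1 kg.
Tool frame: the origin (TCP) lies between the finger pads; the fingertips stand 17 mm ahead of it and the grasp point (between the pads) lies 2 mm behind it (robot.nose_length is the distance from the TCP to the fingertips, in m); z points along the fingers, y is the line along which they close (so a half turn about z gives the same grasp; the last joint's range is limited). The gripper opens to 87 mm and grips with 3 to 60 N. Pads are 19 mm wide; open, the fingers measure 117 mm over their backs; the gripper's body (75 mm by 190 mm) begins 51 mm behind the grasp point.
Start: joints at [-1.498, 0.527, 1.433, -0, 1.181, -0.178], TCP at [0.155, -0.605, 0.24] pointing down, gripper open.
Joint ranges: [-3.08, 3.08], [-0.75, 2.2], [0.22, 2.44], [-1.43, 4.57], [0, 2.65], [-2.85, 2.85]. Speed limits (rad/s): [2.79, 2.79, 3.14, 3.14, 3.14, 3.14].

## Interface

Orientations are given as a unit quaternion [x, y, z, w].
In Python, from rig import robot, cams gives the robot as it stands.
- The arm moves only by the shell command python3 -m pendant 'ROWS' [FORCE]. ROWS is JSON, a list of rows, each an object with "jaw": the opening, from 0 (shut) to 1 (fully open); "linear": the shift along the tool's x, y, z in cm, a list of three; "twist": the turn about the tool's z in degrees. A call has 1 to 12 rows; each row shifts and turns the commanded pose from where the row before left it, along the tool's axes as they then stand; what a row does not reach is not made up. A row lasts 1/12 s, in which the tool goes at most 41.7 mm and 7.16 degrees, less where a joint would pass 70% of its speed; a pose out of reach is approached as far as the arm can. A call is refused whole if a number of a shift passes 4.17 or a number of a turn 7.16, either way. A call with a gripper value outside its range is refused whole. The fingers move at their own pace and stop on an object; FORCE is the grip in N (left out, the last holds). Time passes only in rows, so rows that do not move let the fingers close. It gives the time, the measured TCP pose, the force, the opening and the grip force at its end, in the units of the state.
- robot.get_obs(): the state, without advancing time (a new reading comes with each control period).
- cams.camera(name): name is "scene" or "top" or "wrist"; returns a dict with "color" (420x560x3 uint8, blue, green, red), "depth" (420x560 float32, m along the optical axis (not along the pixel's ray), 0 where there is no reading), "fov_y" (degrees; the focal length in pixels is half the picture's height over the tangent of half this angle, whatever the lens; pixels are square), "cx", "cy" (the principal point, pixels), "view" (4x4, takes a point from world to camera coordinates). Camera axes: x right, y down, z forward; pixel columns grow to the right and rows downward; lengths in m; the calibration is good to about 2 mm. A picture is of the moment at which its call begins.
- robot.hand_in(): hands the job in; it is judged then, once.
The state is a dict: "time": time; "q": joint angles; "joint_velocities": joint speeds; "joint_torque": joint torques, N m; "position": TCP position; "tool_rot": TCP orientation; "ft_force": force on the tool from outside, world axes, zero at the start; "moment": the same for the moment, N m; "grip_width": finger opening in m; "grip_force": force on a finger pad.
Only numpy, scipy, OpenCV 4.12 (cv2) and the standard library are available. Lean on these libraries where they do the work, as an engineer would, in place of code of your own. Each camera call takes 0.05 s, during which the arm holds its last target. There are 200 camera calls.

## Working session

There is one attempt and no reset: what is moved stays moved. The work goes in short steps, Python scripts to look and compute and a shell command to move; the robot and the scene stay as the last step left them, time stands still between calls to the robot, and variables do not carry over. Pictures are saved under pics/ and viewed, at most 10 in all, crops included, and the job is handed in when it is done.

```bash
ls; mkdir -p pics; cat > h.py <<'E'
import numpy as np, cv2
from rig import robot, cams
def cloud(name):
    c=cams.camera(name); d=c["depth"]; h,w=d.shape
    f=h/2/np.tan(np.radians(c["fov_y"])/2)
    u,v=np.meshgrid(np.arange(w),np.arange(h))
    P=np.stack([(u-c["cx"])/f*d,(v-c["cy"])/f*d,d,np.ones_like(d)],-1)
    W=P@np.linalg.inv(c["view"]).T
    W[d==0]=np.nan
    return c["color"],W[...,:3]
E
python3 - <<'E'
from h import *
for n in("top","scene"):
    c,W=cloud(n); cv2.imwrite(f"pics/{n}0.png",c); np.save(n,W)
print(robot.get_obs())
E
```

```text
pics
{'time': 0.1, 'q': array([-1.49849379e+00,  5.28392727e-01,  1.43377481e+00, -1.05961179e-05,
        1.18140444e+00, -1.78493509e-01]), 'joint_velocities': array([-6.41655472e-04, -1.21580746e-03, -2.81948709e-03, -8.42743800e-06,
       -1.38990935e-03,  1.93514687e-03]), 'joint_torque': array([-4.08207907e-04, -4.40986526e+01, -1.77150536e+01,  6.34172140e-02,
        5.33880503e-02, -4.49851484e-05]), 'position': array([ 0.15509296, -0.60480133,  0.23865726]), 'tool_rot': array([ 9.92147227e-01,  1.25071580e-01,  4.76292404e-05, -9.88525286e-04]), 'ft_force': array([-0.23777633, -0.21330241,  0.11374578]), 'moment': array([ 0.01574275,  0.03142547, -0.01457664]), 'grip_force': 0.0, 'grip_width': 0.08703266111449233}
```

View pics/top0.png

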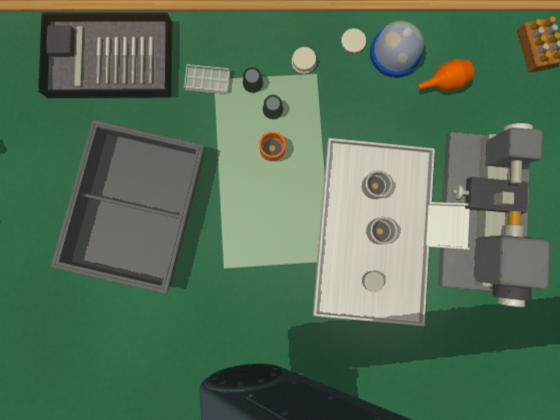

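View pics/scene0.png

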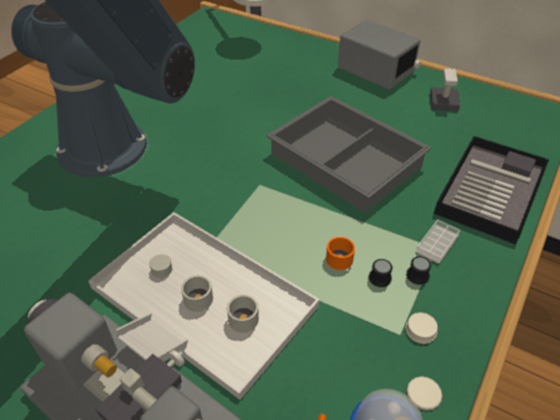

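```bash
python3 - <<'E'
from h import *
c=cv2.imread("pics/top0.png"); W=np.load("top.npy")
for n,(u,v) in dict(A=(377,185),B=(382,231),bar=(374,281),org=(272,147)).items():
    p=W[v-25:v+26,u-25:u+26].reshape(-1,3); z=p[:,2]; print(n,np.round(np.nanpercentile(z,[5,50,99]),4))
    t=p[(z>np.nanpercentile(z,99)-.006)]; 
    (x,y),r=cv2.minEnclosingCircle(t[:,:2].astype(np.float32)*1000); print("  circ",x,y,r,t.shape, "interior z",W[v-3:v+4:3,u-3:u+4:3,2].round(3).tolist())
# tote
p=W[110:305,40:215].reshape(-1,3); z=p[:,2]; print(np.round(np.nanpercentile(z,[5,50,90,99]),4))
t=p[(z>.049)&(z<.062)]; r=cv2.minAreaRect(t[:,:2].astype(np.float32)*1000); print("tote",r,len(t)); print(cv2.boxPoints(r))
m=p[(z>.034)&(z<.045)]
# tray
p=W[130:335,305:445].reshape(-1,3); z=p[:,2]
t=p[(z>.018)&(z<.026)&(p[:,0]<2)]; r=cv2.minAreaRect(t[:,:2].astype(np.float32)*1000); print("tray",r)
for q in [(226,447),(185,470),(230,515),(265,510),(145,515),(190,458),(226,430)]: print(q,W[q].round(3))
print("cols ->", W[281,374],W[100,374])
s=cv2.imread("pics/top0.png")[150:310,310:470]; s2=cv2.imread("pics/scene0.png")[210:350,120:280]
cv2.imwrite("pics/crop.png",np.hstack([cv2.resize(s,(400,400)),cv2.resize(s2,(400,400))]))
E
```

```text
A [0.0015 0.0044 0.0427]
  circ 559.4119873046875 -234.5122833251953 26.927715301513672 (183, 3) interior z [[0.011, 0.01, 0.012], [0.012, 0.01, 0.008], [0.012, 0.01, 0.01]]
B [0.0016 0.0044 0.0429]
  circ 465.7190246582031 -240.5633544921875 27.03041648864746 (177, 3) interior z [[0.008, 0.01, 0.01], [0.009, 0.012, 0.01], [0.011, 0.014, 0.009]]
bar [0.0016 0.0041 0.0294]
  circ 365.01739501953125 -220.64715576171875 19.848169326782227 (314, 3) interior z [[0.031, 0.027, 0.029], [0.027, 0.028, 0.024], [0.031, 0.026, 0.028]]
org [-0.002   0.0008  0.0383]
  circ 642.3645629882812 -23.687551498413086 26.74742889404297 (176, 3) interior z [[0.01, 0.006, 0.006], [0.006, 0.008, 0.009], [0.006, 0.005, 0.006]]
[-0.0028  0.0023  0.0514  0.0556]
tote ((522.0056762695312, 254.84442138671875), (227.1620330810547, 296.82861328125), 76.09235382080078) 3702
[[350.64218 180.26562]
 [638.76904 108.9206 ]
 [693.36914 329.42322]
 [405.2423  400.76825]]
tray ((465.739013671875, -246.2864532470703), (254.7349395751953, 360.8392639160156), 83.81198120117188)
(226, 447) [ 0.471 -0.364  0.049]
(185, 470) [ 0.547 -0.4    0.077]
(230, 515) [ 0.457 -0.449  0.129]
(265, 510) [ 0.397 -0.419  0.155]
(145, 515) [ 0.606 -0.449  0.145]
(190, 458) [ 0.537 -0.375  0.08 ]
(226, 430) [ 0.472 -0.336  0.034]
cols -> [ 0.36496113 -0.22115511  0.02783405] [ 7.45898895e-01 -2.43503034e-01 -6.80864599e-04]
```

View pics/crop.png

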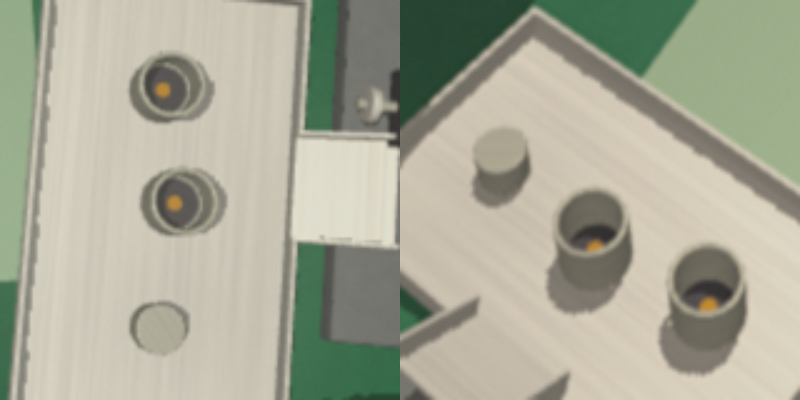

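Top view: hollow grey drums at (377,185) and (382,231), radius 27 mm and top at 42 mm, which match the cases. The solid disc at (374,281) has a 20 mm radius and is the bar end. The orange cup at (272,147) is the decoy, and the dark and white round things at (253,80), (273,107), (304,60) and (353,40) are not cases. The close crop confirms the first two are hollow, with the bar end solid. I'll take A at (0.559,-0.2345) first.

```bash
R='{"jaw":1,"linear":[2,-1.85,0],"twist":0}'; python3 -m pendant '[{"jaw":1,"linear":[0,0,-1.5],"twist":7.16},{"jaw":1,"linear":[0,0,-1.5],"twist":7.16},{"jaw":1,"linear":[2,-1.85,0],"twist":0},{"jaw":1,"linear":[2,-1.85,0],"twist":0},{"jaw":1,"linear":[2,-1.85,0],"twist":0},{"jaw":1,"linear":[2,-1.85,0],"twist":0},{"jaw":1,"linear":[2,-1.85,0],"twist":0},{"jaw":1,"linear":[2,-1.85,0],"twist":0},{"jaw":1,"linear":[2,-1.85,0],"twist":0},{"jaw":1,"linear":[2,-1.85,0],"twist":0},{"jaw":1,"linear":[2,-1.85,0],"twist":0},{"jaw":1,"linear":[2,-1.85,0],"twist":0}]' 20
python3 -m pendant '[{"jaw":1,"linear":[2,-1.85,0],"twist":0},{"jaw":1,"linear":[2,-1.85,0],"twist":0},{"jaw":1,"linear":[2,-1.85,0],"twist":0},{"jaw":1,"linear":[2,-1.85,0],"twist":0},{"jaw":1,"linear":[2,-1.85,0],"twist":0},{"jaw":1,"linear":[2,-1.85,0],"twist":0},{"jaw":1,"linear":[2,-1.85,0],"twist":0},{"jaw":1,"linear":[2,-1.85,0],"twist":0},{"jaw":1,"linear":[2,-1.85,0],"twist":0},{"jaw":1,"linear":[2,-1.85,0],"twist":0},{"jaw":1,"linear":[0,0,0],"twist":0},{"jaw":1,"linear":[0,0,0],"twist":0}]'
```

```text
time: 1.1
position: [0.3556, -0.4189, 0.2692]
tool_rot: [1.0, 0.0, -0.0, -0.0]
ft_force: [0.3, -0.7, -0.1]
grip_width: 0.0873
grip_force: 0.0
time: 2.1
position: [0.5552, -0.2338, 0.2689]
tool_rot: [1.0, 0.002, -0.001, -0.0]
ft_force: [-1.2, 0.5, 0.6]
grip_width: 0.0871
grip_force: 0.0
```

```bash
cat >> h.py <<'E'
def rim(W,x0,y0,zlo,zhi,R=.045):
    p=W.reshape(-1,3); p=p[(np.hypot(p[:,0]-x0,p[:,1]-y0)<R)&(p[:,2]>zlo)&(p[:,2]<zhi)]
    (x,y),r=cv2.minEnclosingCircle(p[:,:2].astype(np.float32)*1000); return np.round([x,y,r,len(p),np.median(p[:,2])*1000],1)
E
python3 - <<'E'
from h import *
c,W=cloud("wrist"); cv2.imwrite("pics/w1.png",c)
print("A",rim(W,.559,-.2345,.037,.05)); print("B",rim(W,.466,-.2405,.037,.05)); print("bar",rim(W,.365,-.2206,.02,.035))
E
```

```text
A [ 557.8 -234.7   27.   443.    41.9]
B [ 466.  -240.8   26.7  239.    42. ]
bar [ 368.5 -221.    19.3  277.    27.8]
```

View pics/w1.png

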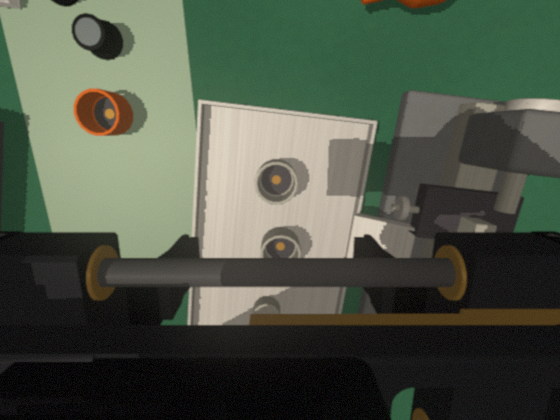

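The wrist view shows drum A at (277,181) and B at (281,247); the measured positions agree with the top camera to 1.5 mm. I'll go down on A now.

```bash
python3 -m pendant '[{"jaw":1,"linear":[0.33,0.08,2.1],"twist":0},{"jaw":1,"linear":[0,0,2.5],"twist":0},{"jaw":1,"linear":[0,0,2.5],"twist":0},{"jaw":1,"linear":[0,0,2.5],"twist":0},{"jaw":1,"linear":[0,0,2.5],"twist":0},{"jaw":1,"linear":[0,0,2.5],"twist":0},{"jaw":1,"linear":[0,0,2.5],"twist":0},{"jaw":1,"linear":[0,0,2.5],"twist":0},{"jaw":1,"linear":[0,0,2],"twist":0},{"jaw":1,"linear":[0,0,1.5],"twist":0},{"jaw":1,"linear":[0,0,1],"twist":0},{"jaw":1,"linear":[0,0,0],"twist":0}]'
python3 -m pendant '[{"jaw":1,"linear":[0,0,0.2],"twist":0},{"jaw":0.7,"linear":[0,0,0],"twist":0},{"jaw":0.6,"linear":[0,0,0],"twist":0},{"jaw":0.5,"linear":[0,0,0],"twist":0},{"jaw":0.4,"linear":[0,0,0],"twist":0},{"jaw":0.4,"linear":[0,0,0],"twist":0},{"jaw":0.4,"linear":[0,0,0],"twist":0},{"jaw":0.4,"linear":[0,0,0],"twist":0}]' 20
```

```text
time: 3.15
position: [0.556, -0.2361, 0.0264]
tool_rot: [1.0, -0.0, -0.002, -0.001]
ft_force: [0.3, -0.5, 0.4]
grip_width: 0.0868
grip_force: 0.0
time: 3.82
position: [0.5581, -0.2354, 0.0269]
tool_rot: [1.0, 0.0, -0.0, -0.0]
ft_force: [0.6, 1.9, 4.0]
grip_width: 0.0529
grip_force: 22.8
```

```bash
python3 -m pendant '[{"jaw":0.4,"linear":[0,0,-0.7],"twist":0},{"jaw":0.4,"linear":[0,0,-1],"twist":0},{"jaw":0.4,"linear":[0,0,-1.5],"twist":0},{"jaw":0.4,"linear":[0,0,-2],"twist":0},{"jaw":0.4,"linear":[0,0,-2],"twist":0},{"jaw":0.4,"linear":[0,0,-2],"twist":0},{"jaw":0.4,"linear":[0,0,-2],"twist":0},{"jaw":0.4,"linear":[0,0,-1.5],"twist":0},{"jaw":0.4,"linear":[0,0,-1],"twist":0},{"jaw":0.4,"linear":[0,0,0],"twist":0}]' 25
python3 -m pendant '[{"jaw":0.4,"linear":[0.1,-1,0],"twist":0},{"jaw":0.4,"linear":[0.2,-2,0],"twist":0},{"jaw":0.4,"linear":[0.2,-2.5,0],"twist":0},{"jaw":0.4,"linear":[0.2,-2.5,0],"twist":0},{"jaw":0.4,"linear":[0.2,-2.5,0],"twist":0},{"jaw":0.4,"linear":[0.2,-2.5,0],"twist":0},{"jaw":0.4,"linear":[0.2,-2.5,0],"twist":0},{"jaw":0.4,"linear":[0.2,-2.5,0],"twist":0},{"jaw":0.4,"linear":[0.2,-2.5,0],"twist":0},{"jaw":0.4,"linear":[0.2,-2.5,0],"twist":0},{"jaw":0.4,"linear":[0.2,-2.5,0],"twist":0},{"jaw":0.4,"linear":[0.2,-2.5,0],"twist":0}]'
python3 -m pendant '[{"jaw":0.4,"linear":[0.2,-2.5,0],"twist":0},{"jaw":0.4,"linear":[0.2,-2.5,0],"twist":0},{"jaw":0.4,"linear":[0.2,-2.5,0],"twist":0},{"jaw":0.4,"linear":[0.2,-2.5,0],"twist":0},{"jaw":0.4,"linear":[0.1,-2.5,0],"twist":0},{"jaw":0.4,"linear":[0,-2.5,0],"twist":0},{"jaw":0.4,"linear":[0,-2.5,0],"twist":0},{"jaw":0.4,"linear":[0,-1.2,0],"twist":0},{"jaw":0.4,"linear":[0,-0.6,0],"twist":0},{"jaw":0.4,"linear":[0,0,0],"twist":0},{"jaw":0.4,"linear":[0,0,0],"twist":0}]'
python3 - <<'E'
from h import *
c,W=cloud("top"); cv2.imwrite("pics/top1.png",c); np.save("top",W)
c,W=cloud("scene"); cv2.imwrite("pics/scene1.png",c)
E
```

```text
time: 4.65
position: [0.5594, -0.2367, 0.1665]
tool_rot: [1.0, 0.0, 0.002, 0.002]
ft_force: [0.4, -0.6, -2.9]
grip_width: 0.0523
grip_force: 27.8
time: 5.65
position: [0.5793, 0.0462, 0.1619]
tool_rot: [1.0, 0.001, -0.002, -0.0]
ft_force: [0.4, -0.2, -2.3]
grip_width: 0.0527
grip_force: 27.8
time: 6.57
position: [0.5892, 0.2365, 0.1629]
tool_rot: [1.0, 0.001, -0.001, 0.001]
ft_force: [0.7, 0.3, -1.4]
grip_width: 0.0527
grip_force: 27.8
```

View pics/scene1.png

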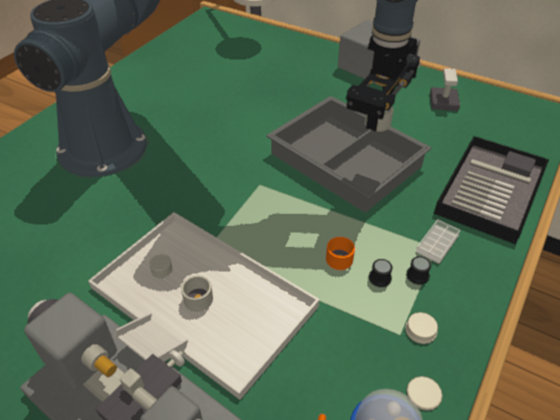

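The scene view shows the drum held upright at (378,118) over the tote, with B still at (196,293) and the bar end at (161,266) in the tray. Lowering now.

```bash
python3 -m pendant '[{"jaw":0.4,"linear":[0,-0.1,1],"twist":0},{"jaw":0.4,"linear":[0,0,1.5],"twist":0},{"jaw":0.4,"linear":[0,0,1.5],"twist":0},{"jaw":0.4,"linear":[0,0,1.5],"twist":0},{"jaw":0.4,"linear":[0,0,1.5],"twist":0},{"jaw":0.4,"linear":[0,0,1.5],"twist":0},{"jaw":0.4,"linear":[0,0,1.2],"twist":0},{"jaw":0.4,"linear":[0,0,1],"twist":0},{"jaw":0.4,"linear":[0,0,0.7],"twist":0},{"jaw":0.4,"linear":[0,0,0.5],"twist":0},{"jaw":0.4,"linear":[0,0,0.3],"twist":0},{"jaw":0.4,"linear":[0,0,0],"twist":0}]'
python3 -m pendant '[{"jaw":0.4,"linear":[0,0,0.3],"twist":0},{"jaw":0.4,"linear":[0,0,0.2],"twist":0},{"jaw":0.4,"linear":[0,0,0.1],"twist":0},{"jaw":0.4,"linear":[0,0,0.1],"twist":0},{"jaw":0.4,"linear":[0,0,0],"twist":0},{"jaw":0.4,"linear":[0,0,0],"twist":0}]'
```

```text
time: 7.67
position: [0.5896, 0.2381, 0.0412]
tool_rot: [1.0, 0.0, -0.0, 0.0]
ft_force: [-0.1, 0.3, -2.3]
grip_width: 0.0525
grip_force: 27.8
time: 8.17
position: [0.5897, 0.2382, 0.0347]
tool_rot: [1.0, 0.0, 0.0, -0.0]
ft_force: [0.2, -0.0, -2.1]
grip_width: 0.053
grip_force: 27.8
```

```bash
python3 -m pendant '[{"jaw":0.4,"linear":[0,0,0.2],"twist":0},{"jaw":0.4,"linear":[0,0,0.2],"twist":0},{"jaw":0.4,"linear":[0,0,0],"twist":0},{"jaw":0.4,"linear":[0,0,0],"twist":0}]'
python3 -m pendant '[{"jaw":0.4,"linear":[0,0,0.1],"twist":0},{"jaw":0.4,"linear":[0,0,0.1],"twist":0},{"jaw":0.4,"linear":[0,0,0],"twist":0},{"jaw":0.4,"linear":[0,0,0],"twist":0}]'
```

```text
time: 8.5
position: [0.5895, 0.2381, 0.0303]
tool_rot: [1.0, 0.0, -0.0, 0.0]
ft_force: [0.4, -0.3, -2.5]
grip_width: 0.0528
grip_force: 27.8
time: 8.83
position: [0.5897, 0.2381, 0.0285]
tool_rot: [1.0, 0.0, -0.0, 0.0]
ft_force: [-0.6, 0.0, -2.4]
grip_width: 0.0523
grip_force: 27.8
```

```bash
python3 -m pendant '[{"jaw":0.4,"linear":[0,0,0.1],"twist":0},{"jaw":0.4,"linear":[0,0,0],"twist":0},{"jaw":0.4,"linear":[0,0,0],"twist":0}]'
```

```text
time: 9.08
position: [0.5899, 0.2382, 0.028]
tool_rot: [1.0, 0.0, 0.0, -0.0]
ft_force: [-0.6, -0.6, 2.0]
grip_width: 0.0529
grip_force: 27.8
```

Contact felt at z = 0.028, as expected. Releasing gently.

```bash
python3 -m pendant '[{"jaw":0.64,"linear":[0,0,0],"twist":0},{"jaw":0.68,"linear":[0,0,0],"twist":0},{"jaw":0.75,"linear":[0,0,0],"twist":0},{"jaw":0.9,"linear":[0,0,0],"twist":0},{"jaw":0.95,"linear":[0,0,0],"twist":0},{"jaw":0.95,"linear":[0,0,0],"twist":0},{"jaw":0.95,"linear":[0,0,-0.5],"twist":0},{"jaw":0.95,"linear":[0,0,-1],"twist":0},{"jaw":0.95,"linear":[0,0,-2],"twist":0},{"jaw":0.95,"linear":[0,0,-2.5],"twist":0},{"jaw":0.95,"linear":[0,0,-2.5],"twist":0},{"jaw":0.95,"linear":[0,0,-2.5],"twist":0}]'
python3 -m pendant '[{"jaw":1,"linear":[0,0,-2.5],"twist":0},{"jaw":1,"linear":[-0.5,2.5,0],"twist":0},{"jaw":1,"linear":[-0.5,2.5,0],"twist":0},{"jaw":1,"linear":[-0.5,2.5,0],"twist":0},{"jaw":1,"linear":[-0.5,2.5,0],"twist":0},{"jaw":1,"linear":[-0.5,2.5,0],"twist":0},{"jaw":1,"linear":[-0.5,2.5,0],"twist":0},{"jaw":1,"linear":[-0.5,2.5,0],"twist":0},{"jaw":1,"linear":[-0.5,2.5,0],"twist":0},{"jaw":1,"linear":[-0.5,2.5,0],"twist":0},{"jaw":1,"linear":[-0.5,2.5,0],"twist":0},{"jaw":1,"linear":[-0.5,2.5,0],"twist":0}]'
python3 -m pendant '[{"jaw":1,"linear":[-0.9,2.5,0],"twist":0},{"jaw":1,"linear":[-0.9,2.5,0],"twist":0},{"jaw":1,"linear":[-0.9,2.5,0],"twist":0},{"jaw":1,"linear":[-0.9,2.5,0],"twist":0},{"jaw":1,"linear":[-0.9,2.5,0],"twist":0},{"jaw":1,"linear":[-0.9,2.5,0],"twist":0},{"jaw":1,"linear":[-0.9,2.5,0],"twist":0},{"jaw":1,"linear":[-0.5,1.9,0],"twist":0},{"jaw":1,"linear":[0,1,0],"twist":0},{"jaw":1,"linear":[0,0,0],"twist":0},{"jaw":1,"linear":[0,0,0],"twist":0}]'
python3 - <<'E'
from h import *
c,W=cloud("top"); cv2.imwrite("pics/top2.png",c)
print("A",rim(W,.59,.238,.037,.052,.04),"B",rim(W,.466,-.2405,.037,.05))
c,W=cloud("wrist");print("B",rim(W,.466,-.2405,.037,.05))
print(robot.get_obs()["position"])
E
```

```text
time: 10.08
position: [0.5897, 0.2382, 0.1395]
tool_rot: [1.0, 0.0, 0.0, -0.0]
ft_force: [0.2, -0.4, 0.1]
grip_width: 0.0831
grip_force: 0.0
time: 11.08
position: [0.5348, -0.0381, 0.1637]
tool_rot: [1.0, 0.001, 0.001, 0.0]
ft_force: [0.4, -0.2, 0.7]
grip_width: 0.0868
grip_force: 0.0
time: 12.0
position: [0.4674, -0.2409, 0.163]
tool_rot: [1.0, -0.0, 0.0, -0.0]
ft_force: [-0.4, 1.4, -1.1]
grip_width: 0.0872
grip_force: 0.0
A [591.2 236.9  27.1 192.   41.3] B [ 0.  0.  0.  0. nan]
B [ 464.6 -240.8   26.9  850.    41.9]
[ 0.46719618 -0.23964097  0.16270151]
  return _methods._mean(a, axis=axis, dtype=dtype,
  ret = ret.dtype.type(ret / rcount)
```

View pics/top2.png

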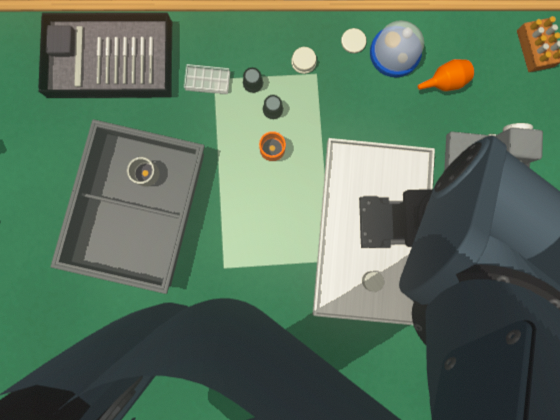

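Drum A stands upright in the far compartment at (141,171), and the tote hasn't moved. Next is B.

```bash
python3 -m pendant '[{"jaw":1,"linear":[-0.15,0.07,1],"twist":0},{"jaw":1,"linear":[0,0,1.5],"twist":0},{"jaw":1,"linear":[0,0,1.5],"twist":0},{"jaw":1,"linear":[0,0,1.5],"twist":0},{"jaw":1,"linear":[0,0,1.5],"twist":0},{"jaw":1,"linear":[0,0,1.5],"twist":0},{"jaw":1,"linear":[0,0,1.5],"twist":0},{"jaw":1,"linear":[0,0,1.5],"twist":0},{"jaw":1,"linear":[0,0,1.2],"twist":0},{"jaw":1,"linear":[0,0,0.7],"twist":0},{"jaw":1,"linear":[0,0,0.3],"twist":0},{"jaw":1,"linear":[0,0,0],"twist":0}]'
python3 -m pendant '[{"jaw":0.7,"linear":[0,0,0],"twist":0},{"jaw":0.6,"linear":[0,0,0],"twist":0},{"jaw":0.5,"linear":[0,0,0],"twist":0},{"jaw":0.4,"linear":[0,0,0],"twist":0},{"jaw":0.4,"linear":[0,0,0],"twist":0},{"jaw":0.4,"linear":[0,0,0],"twist":0},{"jaw":0.4,"linear":[0,0,0],"twist":0}]' 25
```

```text
time: 13.1
position: [0.4656, -0.2407, 0.0251]
tool_rot: [1.0, 0.001, -0.0, -0.0]
ft_force: [-0.6, -1.0, -0.5]
grip_width: 0.0868
grip_force: 0.0
time: 13.68
position: [0.4655, -0.2414, 0.0258]
tool_rot: [1.0, 0.0, -0.0, -0.0]
ft_force: [-1.0, 0.1, 2.7]
grip_width: 0.0529
grip_force: 25.0
```

```bash
python3 -m pendant '[{"jaw":0.4,"linear":[0,0,-0.7],"twist":0},{"jaw":0.4,"linear":[0,0,-1],"twist":0},{"jaw":0.4,"linear":[0,0,-1.5],"twist":0},{"jaw":0.4,"linear":[0,0,-2],"twist":0},{"jaw":0.4,"linear":[0,0,-2],"twist":0},{"jaw":0.4,"linear":[0,0,-2],"twist":0},{"jaw":0.4,"linear":[0,0,-2],"twist":0},{"jaw":0.4,"linear":[0,0,-1.5],"twist":0},{"jaw":0.4,"linear":[0,0,-1],"twist":0},{"jaw":0.4,"linear":[0,0,0],"twist":0}]'
python3 -m pendant '[{"jaw":0.4,"linear":[0,-1,0],"twist":0},{"jaw":0.4,"linear":[0,-2,0],"twist":0},{"jaw":0.4,"linear":[-0.1,-2.5,0],"twist":0},{"jaw":0.4,"linear":[-0.1,-2.5,0],"twist":0},{"jaw":0.4,"linear":[-0.1,-2.5,0],"twist":0},{"jaw":0.4,"linear":[-0.1,-2.5,0],"twist":0},{"jaw":0.4,"linear":[-0.1,-2.5,0],"twist":0},{"jaw":0.4,"linear":[-0.1,-2.5,0],"twist":0},{"jaw":0.4,"linear":[-0.1,-2.5,0],"twist":0},{"jaw":0.4,"linear":[-0.1,-2.5,0],"twist":0},{"jaw":0.4,"linear":[-0.1,-2.5,0],"twist":0},{"jaw":0.4,"linear":[-0.1,-2.5,0],"twist":0}]'
python3 -m pendant '[{"jaw":0.4,"linear":[0,-2.5,0],"twist":0},{"jaw":0.4,"linear":[0,-2.5,0],"twist":0},{"jaw":0.4,"linear":[0,-2.5,0],"twist":0},{"jaw":0.4,"linear":[0,-2.5,0],"twist":0},{"jaw":0.4,"linear":[0,-2.5,0],"twist":0},{"jaw":0.4,"linear":[0,-2.5,0],"twist":0},{"jaw":0.4,"linear":[0,-2.5,0],"twist":0},{"jaw":0.4,"linear":[0,-2.5,0],"twist":0},{"jaw":0.4,"linear":[0,-2,0],"twist":0},{"jaw":0.4,"linear":[0,-1,0],"twist":0},{"jaw":0.4,"linear":[0,0,0],"twist":0},{"jaw":0.4,"linear":[0,0,0],"twist":0}]'
```

```text
time: 14.52
position: [0.4667, -0.2425, 0.1651]
tool_rot: [1.0, 0.0, 0.002, 0.002]
ft_force: [0.5, -0.7, -2.4]
grip_width: 0.0532
grip_force: 25.0
time: 15.52
position: [0.4536, 0.0403, 0.1613]
tool_rot: [1.0, 0.0, -0.002, -0.0]
ft_force: [0.3, -0.5, -1.9]
grip_width: 0.0531
grip_force: 25.0
time: 16.52
position: [0.454, 0.2681, 0.1616]
tool_rot: [1.0, 0.001, -0.001, 0.001]
ft_force: [-0.3, -0.1, -2.3]
grip_width: 0.053
grip_force: 25.0
```

```bash
python3 -m pendant '[{"jaw":0.4,"linear":[0.1,-0.3,1],"twist":0},{"jaw":0.4,"linear":[0,0,1.5],"twist":0},{"jaw":0.4,"linear":[0,0,1.5],"twist":0},{"jaw":0.4,"linear":[0,0,1.5],"twist":0},{"jaw":0.4,"linear":[0,0,1.5],"twist":0},{"jaw":0.4,"linear":[0,0,1.5],"twist":0},{"jaw":0.4,"linear":[0,0,1.5],"twist":0},{"jaw":0.4,"linear":[0,0,1.2],"twist":0},{"jaw":0.4,"linear":[0,0,0.8],"twist":0},{"jaw":0.4,"linear":[0,0,0.5],"twist":0},{"jaw":0.4,"linear":[0,0,0.3],"twist":0},{"jaw":0.4,"linear":[0,0,0],"twist":0}]'
python3 -m pendant '[{"jaw":0.4,"linear":[0,0,0.2],"twist":0},{"jaw":0.4,"linear":[0,0,0],"twist":0},{"jaw":0.4,"linear":[0,0,0],"twist":0},{"jaw":0.4,"linear":[0,0,0],"twist":0}]'
```

```text
time: 17.52
position: [0.4561, 0.2709, 0.0341]
tool_rot: [1.0, 0.0, -0.0, 0.0]
ft_force: [-0.2, 0.2, -1.9]
grip_width: 0.0526
grip_force: 25.0
time: 17.85
position: [0.4565, 0.2715, 0.033]
tool_rot: [1.0, 0.0, 0.0, -0.0]
ft_force: [-0.0, 0.2, -1.7]
grip_width: 0.0529
grip_force: 25.0
```

```bash
python3 -m pendant '[{"jaw":0.4,"linear":[0,0,0.2],"twist":0},{"jaw":0.4,"linear":[0,0,0.2],"twist":0},{"jaw":0.4,"linear":[0,0,0.1],"twist":0},{"jaw":0.4,"linear":[0,0,0],"twist":0},{"jaw":0.4,"linear":[0,0,0],"twist":0}]'
python3 -m pendant '[{"jaw":0.4,"linear":[0,0,0.1],"twist":0},{"jaw":0.4,"linear":[0,0,0],"twist":0},{"jaw":0.4,"linear":[0,0,0],"twist":0}]'
```

```text
time: 18.27
position: [0.456, 0.2713, 0.0274]
tool_rot: [1.0, 0.0, -0.0, 0.0]
ft_force: [0.5, -0.1, -2.3]
grip_width: 0.0528
grip_force: 25.0
time: 18.52
position: [0.4563, 0.2714, 0.0268]
tool_rot: [1.0, 0.0, 0.0, -0.0]
ft_force: [-1.3, -0.8, 1.0]
grip_width: 0.0532
grip_force: 25.0
```

Contact again. Releasing, then rising clear.

```bash
python3 -m pendant '[{"jaw":0.64,"linear":[0,0,0],"twist":0},{"jaw":0.68,"linear":[0,0,0],"twist":0},{"jaw":0.75,"linear":[0,0,0],"twist":0},{"jaw":0.9,"linear":[0,0,0],"twist":0},{"jaw":0.95,"linear":[0,0,0],"twist":0},{"jaw":0.95,"linear":[0,0,0],"twist":0},{"jaw":0.95,"linear":[0,0,-0.5],"twist":0},{"jaw":0.95,"linear":[0,0,-1],"twist":0},{"jaw":0.95,"linear":[0,0,-2],"twist":0},{"jaw":0.95,"linear":[0,0,-2.5],"twist":0},{"jaw":0.95,"linear":[0,0,-2.5],"twist":0},{"jaw":0.95,"linear":[0,0,-2.5],"twist":0}]'
python3 -m pendant '[{"jaw":1,"linear":[0,1,-2.5],"twist":0},{"jaw":1,"linear":[0,2.5,-1],"twist":0},{"jaw":1,"linear":[0,2.5,0],"twist":0},{"jaw":1,"linear":[0,2.5,0],"twist":0},{"jaw":1,"linear":[0,2.5,0],"twist":0},{"jaw":1,"linear":[0,2.5,0],"twist":0},{"jaw":1,"linear":[0,2.5,0],"twist":0},{"jaw":1,"linear":[0,2.5,0],"twist":0},{"jaw":1,"linear":[0,2.5,0],"twist":0},{"jaw":1,"linear":[0,1.5,0],"twist":0},{"jaw":1,"linear":[0,0,0],"twist":0},{"jaw":1,"linear":[0,0,0],"twist":0}]'
python3 - <<'E'
from h import *
c,W=cloud("top"); cv2.imwrite("pics/top3.png",c)
print("A",rim(W,.59,.238,.037,.052,.035),"B",rim(W,.456,.2715,.037,.052,.035))
E
```

```text
time: 19.52
position: [0.456, 0.2713, 0.1384]
tool_rot: [1.0, 0.0, 0.0, -0.0]
ft_force: [0.4, 0.1, 0.4]
grip_width: 0.0826
grip_force: 0.0
time: 20.52
position: [0.4564, 0.0458, 0.1723]
tool_rot: [1.0, -0.001, 0.0, -0.0]
ft_force: [-0.6, -0.7, 0.0]
grip_width: 0.0872
grip_force: 0.0
A [591.7 236.6  26.8 120.   41.6] B [ 0.  0.  0.  0. nan]
  return _methods._mean(a, axis=axis, dtype=dtype,
  ret = ret.dtype.type(ret / rcount)
```

View pics/top3.png

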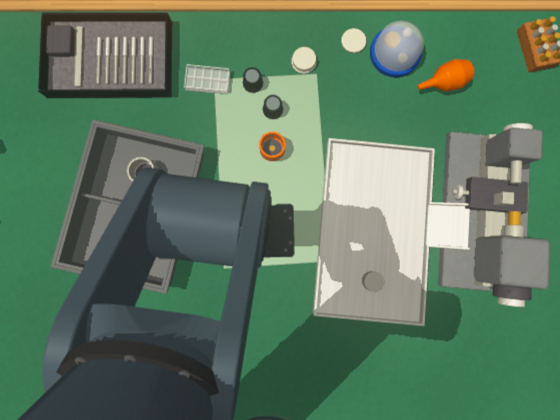

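From above the arm hides B. A is at (141,170) and the bar end is unmoved at (373,282). I'll check with the scene camera.

```bash
python3 - <<'E'
from h import *
c,W=cloud("scene"); cv2.imwrite("pics/scene2.png",c)
print("A",rim(W,.59,.238,.038,.048,.035),"B",rim(W,.456,.2715,.038,.048,.035),"bar",rim(W,.365,-.2206,.024,.035))
E
```

```text
A [590.4 235.7  29.5 140.   41.4] B [455.5 266.9  28.  130.   41.7] bar [ 364.3 -223.2   20.9  299.    27.7]
```

View pics/scene2.png

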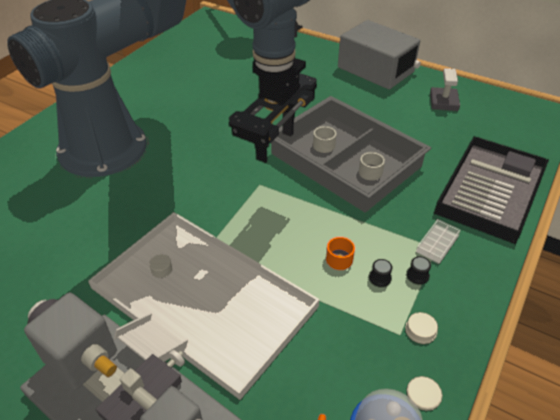

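The drums stand upright at (324,139) and (371,166), one in each compartment. The bar end is at (161,266) in the tray, and the gripper is clear.

```bash
python3 -c "
from rig import robot
print(robot.hand_in())"
```

```text
the job is handed in; nothing more can be done
None
```

Both clock cases stand upright, mouths up, one in each compartment of the grey tote; the bar end is still in the tray, and the job was handed in after about 21 s of the 67 s allowed.

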